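# Load a soap bar through the one-way flap of the sales chute

## Robot

A 6-joint arm with a two-finger parallel gripper is mounted at the origin on the work surface. World frame = base frame: x ahead of the robot, y to its left, z up, the work surface at z = 0. Lengths are in m, angles in degrees, forces in N, time in s.
With the tool pointing down it reaches from about 0.375 to 0.9 m from the base axis. Payload 3.1 kg.
Tool frame: the origin (TCP) lies on the centre line of the jaws, within the pads' length; the fingertips stand 25 mm ahead of it and the grasp point (between the pads) lies 6 mm ahead of it; z points along the fingers, y is the line along which they close (so a half turn about z gives the same grasp; the last joint's range is limited). The gripper opens to 87 mm and grips with 3 to 60 N. Pads are 19 mm wide; open, the fingers measure 117 mm over their backs; the gripper's body (75 mm by 190 mm) begins 51 mm behind the grasp point.
Start: joints at [-83.165, 30.224, 82.088, -0, 67.689, -10.227], TCP at [0.183, -0.597, 0.222] pointing down, gripper open.
Joint ranges: [-176.69, 176.69], [-43.24, 126.21], [12.49, 139.97], [-82, 262], [0, 151.66], [-163.58, 163.58]. Speed limits (degrees/s): [159.86, 159.86, 180, 180, 180, 180].

## Interface

Orientations are given as a 3x3 rotation matrix whose columns are the frame's x, y, z axes.
In Python, from rig import * gives the robot as it stands.
- The arm moves only by the tool step_arm, never from a script. Its argument "steps" is a list of rows, each a list of 7 numbers: the shift along the tool's x, y, z normalised to -1 to 1, where 1 is 0.3 m, then the turn, a rotation vector about the tool's x, y, z normalised to -1 to 1, where 1 is 45 degrees, then the gripper's target within -1 to 1 (shut at 1, half-way at 0, fully open at -1). A call has 1 to 8 rows; each row is the pose to reach, as a shift and turn from the pose commanded when the call began, along the tool's axes at that moment; what a row does not reach only later rows make up. A row lasts 1/12 s, in which the tool goes at most 41.7 mm and 7.16 degrees, less where a joint would pass 70% of its speed; a pose out of reach is approached as far as the arm can. A call with a number of a shift or a turn outside -1 to 1 is refused whole. A call with a gripper value outside its range is refused whole. The fingers move at their own pace and stop on an object; the grip force is fixed at half the most. Time passes only in rows, so rows that repeat a pose let the fingers close. It gives the time, the measured TCP pose, the force, the opening and the grip force at its end, in the units of the state.
- read_state(): the state, without advancing time (a new reading comes with each control period).
- capture(name): name is "scene" or "side" or "wrist"; returns a dict with "image" (400x640x3 uint8, red, green, blue), "vertical_fov" (degrees; the focal length in pixels is half the picture's height over the tangent of half this angle, whatever the lens; pixels are square), "cx", "cy" (the principal point, pixels), "world_from_camera" (4x4, takes a point from camera to world coordinates); the wrist camera has in their place "T_tool_cam" (4x4, takes a point from camera to tool coordinates, whose origin is the TCP and whose axes are the flange's). Camera axes: x right, y down, z forward; pixel columns grow to the right and rows downward; lengths in m; the calibration is good to about 2 mm. A picture is of the moment at which its call begins: read the wrist's pose just before it. There is no depth.
- hand_in(): hands the job in; it is judged then, once.
The state is a dict: "time_s": time; "joint_positions": joint angles; "qvel": joint speeds; "tau": joint torques, N m; "position": TCP position; "tcp_rot": TCP orientation; "force": force on the tool from outside, world axes, zero at the start; "moment": the same for the moment, N m; "opening": opening from 0.0 (shut) to 1.0 (fully open); "grasp_force": force on a finger pad.
Only numpy, scipy, OpenCV 4.12 (cv2) and the standard library are available. Lean on these libraries where they do the work, as an engineer would, in place of code of your own. Each camera call takes 0.05 s, during which the arm holds its last target. There are 200 camera calls.

## Task

Load the green soap bar into the sales chute: lay it flat and lengthways on the open apron, then with closed fingertips push it slowly through the sprung orange flap, without straining the flap, until it meets the rubber end stop, which you must find by feel, and press it home there with a light steady push of about 10 N for half a second, never over 20 N. Then lift your fingers out upwards (the flap opens one way only: do not drag them back against it) so that the flap shuts behind the bar. Leave the amber and cream bars where they are.

Things in the scene. Friction and masses are not known exactly. Their poses are not given: they have to be found in the camera images.
- green_bar_center (a point): Centre of the loose bright-green soap bar, 90 long (its x) x 56 wide (its y) x 32 mm high, edges rounded 4 mm, 0.13 to 0.25 kg, lying flat on the table in a row with an amber and a cream bar of the same size (the order changes). z up; 16 mm above its underside.
- chute: Fixed chute. x = push direction (about world +y), z up; origin on the flap line, mid-width, table level. Wood base 8 mm thick, 130 wide, x -165 to 235 mm; the bar lies on it, its centre then 24 mm over the table. Behind the flap (x 0 to 225) two walls 68 mm apart, tops 48 mm over the table, open above: fingers can follow the bar from above.
- apron (a point): Middle of the bare apron, on top of the base at chute x = -105 mm (axes as the chute): lay the bar here, its length along x. The apron is open from x = -165 to -50; from there two metal guides, 36 mm high, narrow the way from about 120 mm wide to 68 mm at the flap.
- flap: Orange flap across the chute, 60 long, 40 high, 4 thick, top 52 mm over the table. Origin on its upright hinge at chute (0, 33, 8) mm; shut, its axes equal the chute's and it reaches to y = -27. Turns about +z only, tip towards chute +x (yaw relative to the chute 0 shut to 1.5 rad); a hard stop bars the other way.
- flap_tip (a point): Free edge of the flap, 60 mm from the hinge. A spring (0.02 N m shut, 0.035 open) shuts the flap; a damper slows it both ways (about 0.5 s to shut), so it resists more the faster it is pushed: 30 mm/s is good, over 60 may be too fast; keep the force on it under 15 N. It can shut once the bar's back end is past chute x = 62 mm and the fingers are out of its way.
- endstop: Fixed blue block at the chute's end, 24 x 66 x 40 mm, origin under its centre, at chute x = 221 mm. A rod holds a black rubber bumper (44 wide, 22 high, middle 18 mm over the base) towards the flap; its face is 27 to 61 mm before the origin (chute x 160 to 194), not measured: find it by pushing. It yields 1 mm per 5 N, up to 6 mm, then is solid.
- amber_bar_center (a point): Centre of the loose amber soap bar, same size as the green one, in the same row. Leave alone.
- cream_bar_center (a point): Centre of the loose cream soap bar, same size, in the same row. Leave alone.
There are look-alikes about, which are no part of the job. Of the things that look like the part that bears green_bar_center, take the one that is farthest to the robot's right at the start.

How it is judged (in metres and radians):
On the way, in this order (a step that is already met when the one before it is completed fails the run):
1. the green bar lies flat and lengthways on the apron before the flap, the flap shut (angle between green_bar_center's own z axis and vertical below 0.1 rad and z of green_bar_center in the frame of chute between 0.018 and 0.032 m and x of green_bar_center in the frame of chute between -0.14 and -0.04 m and y of green_bar_center in the frame of chute between -0.03 and 0.03 m and angle between the x axis of green_bar_center and the x axis of chute, either way round below 0.35 rad and angle between the x axis of flap and the x axis of chute, either way round below 0.08 rad), for 0.2 s.
2. the bar, flat on the chute's base, is half-way through and holds the flap open (angle between green_bar_center's own z axis and vertical below 0.1 rad and z of green_bar_center in the frame of chute between 0.018 and 0.032 m and x of green_bar_center in the frame of chute between -0.03 and 0.09 m and angle between the x axis of flap and the x axis of chute, either way round above 0.6 rad), for 0.05 s.
3. the bar is pressed home against the end stop's bumper with 4 N or more for 0.3 s (angle between green_bar_center's own z axis and vertical below 0.1 rad and z of green_bar_center in the frame of chute between 0.018 and 0.032 m and x of green_bar_center in the frame of chute above 0.1 m and contact force between green_bar and endstop above 4 N), for 0.3 s.
At the end, for the whole second after the job is handed in: the green bar lies flat and still on the chute's base behind the flap (its centre 105 to 160 mm past the flap line, as every setting of the stop gives), and the flap is shut behind it to within 0.08 rad (angle between green_bar_center's own z axis and vertical below 0.1 rad and z of green_bar_center in the frame of chute between 0.018 and 0.032 m and x of green_bar_center in the frame of chute between 0.105 and 0.16 m and angle between the x axis of flap and the x axis of chute, either way round below 0.08 rad and linear speed of green_bar below 0.02 m/s); the robot touches nothing.
It fails at once if the bar is pressed against the end stop with more than 20 N (contact force between green_bar and endstop above 20 N).
It fails at once if the flap is strained with more than 15 N (shoved too fast or dragged backwards) (contact force between anything else and flap above 15 N).
It fails at once if the amber bar is moved by more than 15 mm (distance of amber_bar_center from where it was at the start of the episode above 0.015 m).
It fails at once if the cream bar is moved by more than 15 mm (distance of cream_bar_center from where it was at the start of the episode above 0.015 m).
It also fails if it takes over 69 s, if anything falls off the work surface, if the arm or the gripper's body presses on something with over 40 N, if the wrist force passes 120 N, or if a joint passes its speed limit or range.

## Working session

There is one attempt and no reset: what is moved stays moved. The work goes in short steps, Python scripts to look and compute and a tool call to move; the robot and the scene stay as the last step left them, time stands still between calls to the robot, and variables do not carry over. Pictures are saved under pics/ and viewed, at most 10 in all, crops included, and the job is handed in when it is done.

Besides the shell and the picture viewer there is one more tool, called after "Request:" by a JSON object that holds its "method" and its "body". step_arm: Moves the arm, as the interface text tells. Scaled input: -1 to 1 covers 0.3 m each way for a shift and 45 degrees each way for a turn. Its arguments: {"type":"object","properties":{"steps":{"type":"array"}},"required":["steps"]}

```bash
mkdir -p pics; ls; python3 - <<'E'
from rig import *
import cv2,numpy as np
s=read_state()
print(s['time_s'],s['position'],np.round(s['tcp_rot'],3),s['force'],s['opening'])
for n in ['scene','side','wrist']:
    c=capture(n); np.save(f'pics/{n}0.npy',c,allow_pickle=True)
    cv2.imwrite(f'pics/{n}0.png',c['image'][:,:,::-1])
    print(n,c['vertical_fov'],c['cx'],c['cy'],np.round(c.get('world_from_camera',c.get('T_tool_cam')),3).tolist())
E
```

```text
pics
0.0 [ 0.18332088 -0.59674873  0.22087414] [[ 0.956  0.293 -0.   ]
 [ 0.293 -0.956  0.002]
 [ 0.    -0.002 -1.   ]] [-0.15457951 -0.24849742 -0.64669047] 1.0030727107800255
scene 48.060688682865944 315.0853781775908 193.81473443726054 [[-0.463, 0.509, -0.726, 1.275], [0.886, 0.285, -0.365, 0.411], [0.021, -0.812, -0.583, 0.682], [0.0, 0.0, 0.0, 1.0]]
side 57.428693671796275 323.029718548366 209.35053447091917 [[0.938, -0.248, 0.241, 0.298], [-0.346, -0.635, 0.691, -0.538], [-0.018, -0.731, -0.682, 0.576], [0.0, 0.0, 0.0, 1.0]]
wrist 65.61478012703967 315.6806172117719 198.65939855945388 [[-0.0, -0.967, -0.254, 0.069], [1.0, -0.0, -0.0, -0.0], [-0.0, -0.254, 0.967, -0.163], [0.0, 0.0, 0.0, 1.0]]
```

View pics/scene0.png

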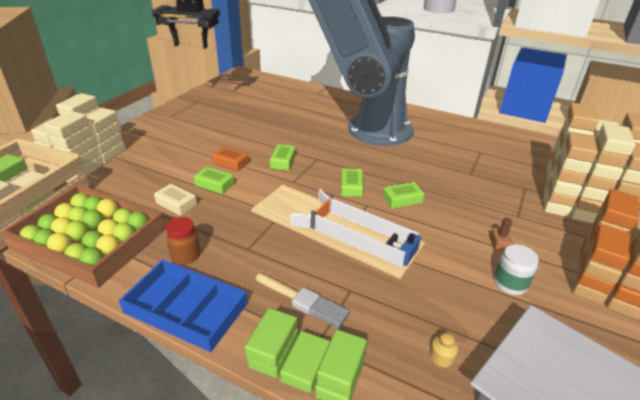

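View pics/side0.png

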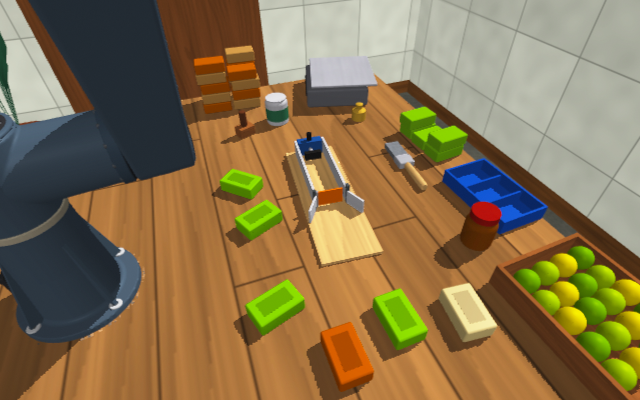

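The scene picture shows the row as amber (230,158), green (215,180) and cream (175,198). Loose look-alike green bars lie at (283,157), (352,182) and (404,195). In the side picture the row is at (346,352), (400,318) and (467,312). The chute's apron is at about (345,240), the flap at (330,197) and the blue stop at (312,148).

```bash
cat > h.py <<'E'
import cv2,numpy as np
def ray(c,uv,T=None):
    uv=np.atleast_2d(uv).astype(float); T=np.array(c['world_from_camera'] if T is None else T)
    f=c['image'].shape[0]/2/np.tan(np.radians(c['vertical_fov'])/2)
    d=np.c_[(uv[:,0]-c['cx'])/f,(uv[:,1]-c['cy'])/f,np.ones(len(uv))]@T[:3,:3].T
    return T[:3,3],d
def plane(c,uv,z,T=None):
    o,d=ray(c,uv,T); return o+d*((z-o[2])/d[:,2])[:,None]
def wristT(c,s):
    T=np.eye(4);T[:3,:3]=s['tcp_rot'];T[:3,3]=s['position'];return T@np.array(c['T_tool_cam'])
def blobs(c,lo,hi,amin=60):
    m=cv2.inRange(cv2.cvtColor(c['image'],cv2.COLOR_RGB2HSV),np.array(lo),np.array(hi))
    m=cv2.morphologyEx(m,cv2.MORPH_OPEN,np.ones((3,3)))
    return [k for k in cv2.findContours(m,cv2.RETR_EXTERNAL,cv2.CHAIN_APPROX_NONE)[0] if cv2.contourArea(k)>amin]
COL=dict(green=((38,120,60),(60,255,255)),orange=((5,190,90),(14,255,255)),blue=((105,150,40),(125,255,255)))
E
python3 - <<'E'
from h import *
for n in ['scene','side']:
    c=np.load(f'pics/{n}0.npy',allow_pickle=True).item()
    for k,v in COL.items():
        for b in blobs(c,*v):
            ctr=b[:,0].mean(0); r=cv2.minAreaRect(plane(c,b[:,0],.025)[:,:2].astype(np.float32))
            print(n,k,ctr.round(),np.round(r[0],3),np.round(r[1],3),round(r[2]))
c=np.load('pics/side0.npy',allow_pickle=True).item()
cv2.imwrite('pics/sidecrop.png',cv2.resize(c['image'][120:270,270:390,::-1],None,fx=4,fy=4,interpolation=cv2.INTER_CUBIC))
E
```

```text
scene green [307. 357.] [0.872 0.195] [0.132 0.194] 6
scene green [ 90. 247.] [ 0.863 -0.328] [0.112 0.042] 52
scene green [ 43. 229.] [ 0.87  -0.465] [0.111 0.036] 43
scene green [136. 219.] [ 0.747 -0.313] [0.057 0.043] 76
scene green [ 91. 212.] [ 0.777 -0.426] [0.128 0.042] 50
scene green [403. 195.] [0.35  0.195] [0.087 0.106] 45
scene green [352. 182.] [0.362 0.058] [0.127 0.054] 23
scene green [214. 180.] [ 0.53  -0.261] [0.084 0.111] 1
scene green [ 10. 166.] [ 0.738 -0.771] [0.136 0.058] 57
scene green [282. 157.] [ 0.342 -0.165] [0.131 0.061] 19
scene blue [185. 304.] [ 0.881 -0.056] [0.137 0.215] 3
scene blue [533.  84.] [-0.673  0.399] [0.189 0.783] 90
scene blue [224.  48.] [-0.383 -0.915] [0.655 0.058] 40
scene blue [222.   4.] [-0.989 -1.395] [0.228 0.077] 37
side green [595. 344.] [ 0.785 -0.425] [0.043 0.044] 3
side green [399. 319.] [ 0.519 -0.273] [0.063 0.099] 1
side green [274. 306.] [ 0.332 -0.178] [0.094 0.069] 18
side green [588. 298.] [ 0.843 -0.356] [0.11  0.049] 54
side green [528. 279.] [ 0.778 -0.29 ] [0.044 0.046] 3
side green [582. 257.] [ 0.911 -0.285] [0.055 0.045] 68
side green [258. 219.] [0.353 0.044] [0.1   0.078] 24
side green [241. 184.] [0.341 0.18 ] [0.08 0.11] 45
side green [432. 133.] [0.89  0.219] [0.161 0.258] 6
side orange [346. 356.] [ 0.412 -0.301] [0.1   0.061] 90
side orange [489. 229.] [ 0.793 -0.161] [0.018 0.044] 80
side orange [330. 196.] [0.524 0.057] [0.046 0.062] 83
side orange [217. 107.] [0.344 0.594] [0.066 0.089] 85
side orange [227.  78.] [0.41 0.84] [0.43  0.235] 84
side blue [494. 195.] [ 0.875 -0.062] [0.155 0.225] 3
side blue [310. 144.] [0.552 0.281] [0.066 0.066] 84
```

View pics/sidecrop.png

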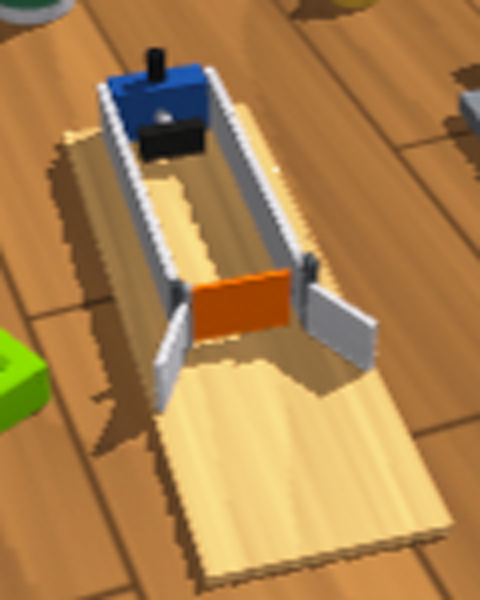

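View pics/wrist0.png

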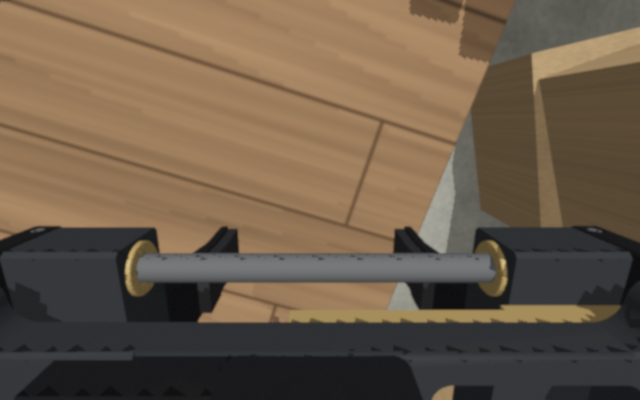

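The crop shows the chute with its apron's near corners at side pixels of about (322,265) and (383,251), far corners at about (286,154) and (331,146), and the flap shut. The wrist picture shows only table. The row's green bar has the smallest y, about (0.52,-0.27). I'm moving the wrist camera over it.

Request:
{"method": "step_arm", "body": {"steps": [[0.8,-0.3,0,0,0,-1,-1],[0.8,-0.3,0,0,0,-1,-1],[0.8,-0.3,0,0,0,-1,-1],[0.8,-0.3,0,0,0,-1,-1],[0.8,-0.3,0,0,0,-1,-1],[0.8,-0.3,0,0,0,-1,-1],[0.8,-0.3,0,0,0,-1,-1],[0.8,-0.3,0,0,0,-1,-1]]}}

```text
time_s: 0.82
position: [0.3884, -0.4386, 0.2216]
tcp_rot: [[0.464, 0.886, -0.0], [0.886, -0.464, 0.001], [0.001, -0.001, -1.0]]
force: [-1.2, 0.1, -0.1]
opening: 1.003
grasp_force: 0.0
```

Request:
{"method": "step_arm", "body": {"steps": [[0.5,0.24,-0.1,0,0,-0.62,-1],[0.5,0.24,-0.1,0,0,-0.62,-1],[0.5,0.24,-0.1,0,0,-0.62,-1],[0.5,0.24,-0.1,0,0,-0.62,-1],[0.5,0.24,-0.1,0,0,-0.62,-1],[0.5,0.24,-0.1,0,0,-0.62,-1],[0.5,0.24,-0.1,0,0,-0.62,-1]]}}

```text
time_s: 1.4
position: [0.5192, -0.3433, 0.2514]
tcp_rot: [[0.003, 1.0, -0.001], [1.0, -0.003, -0.0], [-0.0, -0.001, -1.0]]
force: [-0.6, 0.6, -0.4]
opening: 0.998
grasp_force: 0.0
```

```bash
python3 - <<'E'
from rig import *
from h import *
s=read_state(); c=capture('wrist'); T=wristT(c,s)
print(s['time_s'],s['position'],np.round(s['tcp_rot'],3).tolist(),s['joint_positions'])
np.save('pics/w1.npy',dict(c=c,s=s),allow_pickle=True); cv2.imwrite('pics/w1.png',c['image'][:,:,::-1])
for b in blobs(c,*COL['green'],500):
    P=plane(c,b[:,0],.032,T)[:,:2].astype(np.float32); r=cv2.minAreaRect(P)
    print(b[:,0].mean(0).round(),np.round(r[0],4),np.round(r[1],3),round(r[2],1))
# chute from base corners, side view, z=.008
d=np.load('pics/side0.npy',allow_pickle=True).item()
print(plane(d,[(321.7,264),(383,250.5),(286.3,153.8),(331,146.5)],.008).round(3).tolist())
# flap top corners z=.052 (left,right), end stop
print(plane(d,[(317.5,192),(342.5,188)],.052).round(3).tolist())
E
```

```text
1.4 [ 0.51919954 -0.34329548  0.25139068] [[0.003, 1.0, -0.001], [1.0, -0.003, -0.0], [-0.0, -0.001, -1.0]] [-4.37090749e+01  2.83054515e+01  8.05113038e+01 -7.67900335e-02
  7.12306265e+01 -4.35200070e+01]
[551. 205.] [ 0.8219 -0.3833] [0.048 0.047] 12.9
[586. 166.] [ 0.855  -0.3336] [0.046 0.043] 11.5
[521. 135.] [ 0.7684 -0.2963] [0.046 0.042] 0.3
[628. 129.] [ 0.8927 -0.2902] [0.029 0.044] 14.7
[318. 112.] [ 0.5211 -0.2698] [0.053 0.088] 1.1
[152.  28.] [ 0.3366 -0.1762] [0.095 0.061] 17.2
[[0.442, -0.109, 0.008], [0.57, -0.121, 0.008], [0.483, 0.284, 0.008], [0.609, 0.272, 0.008]]
[[0.492, 0.051, 0.052], [0.549, 0.043, 0.052]]
```

View pics/w1.png

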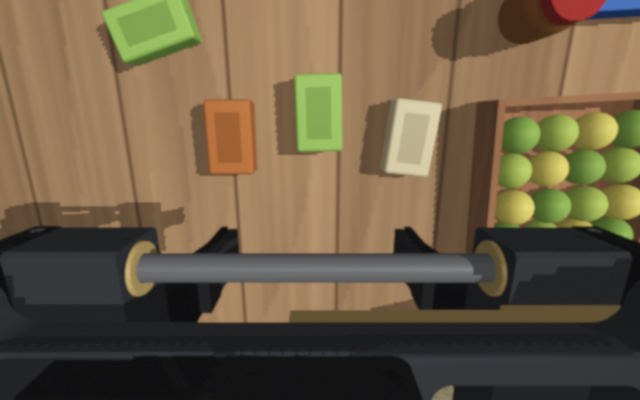

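The wrist view shows the target green bar at (318,112), i.e. (0.521,-0.270), almost along world y. Amber is at (229,136) and cream at (413,137), and both leave room for the fingers. Next I move over it and descend.

Request:
{"method": "step_arm", "body": {"steps": [[0.243,0.007,0.2,0,0,-0.03,-1],[0.243,0.007,0.3,0,0,-0.03,-1],[0.243,0.007,0.4,0,0,-0.03,-1],[0.243,0.007,0.5,0,0,-0.03,-1],[0.243,0.007,0.6,0,0,-0.03,-1],[0.243,0.007,0.7,0,0,-0.03,-1],[0.243,0.007,0.735,0,0,-0.03,-1],[0.243,0.007,0.735,0,0,-0.03,-1]]}}

```text
time_s: 2.12
position: [0.5195, -0.2695, 0.0284]
tcp_rot: [[-0.02, 1.0, -0.006], [1.0, 0.02, 0.004], [0.004, -0.006, -1.0]]
force: [-0.5, 0.8, 0.2]
opening: 1.003
grasp_force: 0.0
```

Request:
{"method": "step_arm", "body": {"steps": [[0,0,0,0,0,0,1],[0,0,0,0,0,0,1],[0,0,0,0,0,0,1],[0,0,0,0,0,0,1],[0,0,0,0,0,0,1],[0,0,0,0,0,0,1],[0,0,0,0,0,0,1],[0,0,0,0,0,0,1]]}}

```text
time_s: 2.78
position: [0.5226, -0.2693, 0.0318]
tcp_rot: [[-0.023, 1.0, 0.0], [1.0, 0.023, -0.0], [-0.0, 0.0, -1.0]]
force: [-0.6, -0.4, 2.1]
opening: 0.478
grasp_force: 1.3
```

Request:
{"method": "step_arm", "body": {"steps": [[0,0,0,0,0,0,1],[0,0,0,0,0,0,1],[0,0,0,0,0,0,1],[0,0,0,0,0,0,1]]}}

```text
time_s: 3.12
position: [0.5227, -0.2695, 0.0317]
tcp_rot: [[-0.023, 1.0, 0.001], [1.0, 0.023, -0.001], [-0.001, 0.001, -1.0]]
force: [0.3, -0.3, 5.2]
opening: 0.173
grasp_force: 2.6
```

```bash
python3 - <<'E'
from rig import *
from h import *
c=capture('wrist'); d=capture('side')['image']
cv2.imwrite('pics/g1.png',np.vstack([c['image'][:300],d[240:]])[:,:,::-1])
E
```

```text
(no output)
```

View pics/g1.png

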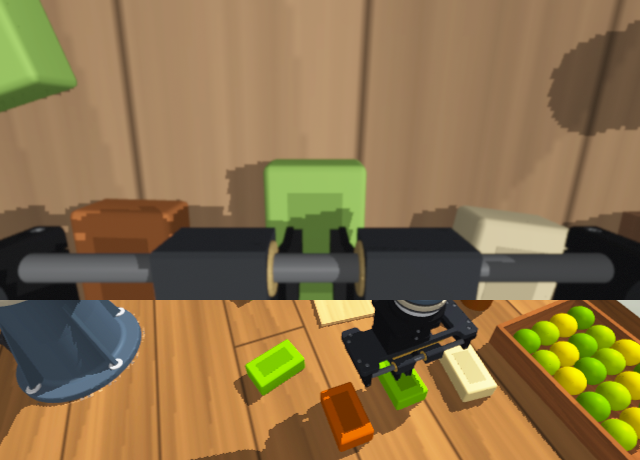

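```bash
python3 - <<'E'
from rig import *
from h import *
s=read_state(); print(s['time_s'],s['position'],s['opening'],s['grasp_force'],s['force'])
c=capture('wrist'); d=capture('side')['image']; e=capture('scene')['image']
T=wristT(c,s)
for b in blobs(c,*COL['green'],500):
    print(cv2.boundingRect(b), plane(c,[(b[:,0,0].min(),190),(b[:,0,0].max(),190),(315,b[:,0,1].min())],.03,T).round(4).tolist())
z=lambda a,w,h:cv2.resize(a,(w,h),interpolation=cv2.INTER_CUBIC)
cv2.imwrite('pics/g2.png',np.vstack([z(c['image'][140:300,215:415],760,300*2-300),np.hstack([z(d[320:400,340:460],380,280),z(e[130:210,160:280],380,280)])])[:,:,::-1])
E
```

```text
3.2167 [ 0.52276494 -0.26956649  0.03174097] 0.08418263802385889 2.620021488983184 [-0.45861915 -0.01976555  5.10540669]
(264, 160, 102, 93) [[0.4934, -0.239, 0.03], [0.5484, -0.2378, 0.03], [0.5208, -0.222, 0.03]]
(0, 0, 76, 111) [[0.3498, -0.2422, 0.03], [0.3906, -0.2413, 0.03], [0.5191, -0.1468, 0.03]]
```

View pics/g2.png

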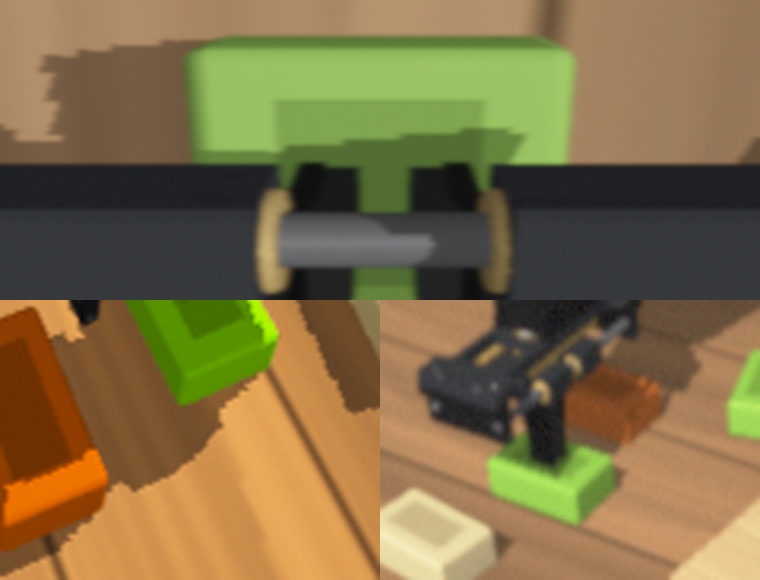

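The zoom shows the closed fingers standing on top of the green bar: the contact is at wrist row 228, and the scene inset shows the fingers on the bar. So the real fingertips sit about level with the reported TCP, not 25 mm ahead of it. The bar hasn't moved. I'll lift, reopen and go about 25 mm lower, feeling for the table.

Request:
{"method": "step_arm", "body": {"steps": [[0,0,-0.1,0,0,0,-1],[0,0,-0.1,0,0,0,-1],[0,0,-0.1,0,0,0,-1],[0,0,-0.1,0,0,0,-1],[0,0,-0.1,0,0,0,-1],[0,0,-0.1,0,0,0,-1],[0,0,-0.1,0,0,0,-1],[0,0,-0.1,0,0,0,-1]]}}

```text
time_s: 4.03
position: [0.5222, -0.2691, 0.0608]
tcp_rot: [[-0.023, 1.0, -0.001], [1.0, 0.023, 0.001], [0.001, -0.001, -1.0]]
force: [0.3, -0.2, 0.6]
opening: 0.54
grasp_force: 0.0
```

Request:
{"method": "step_arm", "body": {"steps": [[0,0,0,0,0,0,-1],[0,0,0,0,0,0,-1],[0,0,0,0,0,0,-1],[0,0,0,0,0,0,-1],[0,0,0,0,0,0,-1],[0,0,0,0,0,0,-1],[0,0,0,0,0,0,-1],[0,0,0,0,0,0,-1]]}}

```text
time_s: 4.7
position: [0.5225, -0.2693, 0.0614]
tcp_rot: [[-0.023, 1.0, 0.0], [1.0, 0.023, 0.0], [0.0, 0.0, -1.0]]
force: [-0.3, 0.3, 0.1]
opening: 0.994
grasp_force: 0.0
```

Request:
{"method": "step_arm", "body": {"steps": [[0,0,0.06,0,0,0,-1],[0,0,0.1,0,0,0,-1],[0,0,0.13,0,0,0,-1],[0,0,0.145,0,0,0,-1],[0,0,0.155,0,0,0,-1],[0,0,0.163,0,0,0,-1],[0,0,0.163,0,0,0,-1]]}}

```text
time_s: 5.28
position: [0.5224, -0.2692, 0.0121]
tcp_rot: [[-0.023, 1.0, -0.0], [1.0, 0.023, 0.0], [0.0, -0.0, -1.0]]
force: [0.0, 0.2, 0.8]
opening: 1.001
grasp_force: 0.0
```

Request:
{"method": "step_arm", "body": {"steps": [[0,0,0.007,0,0,0,-1],[0,0,0.014,0,0,0,-1],[0,0,0.014,0,0,0,-1]]}}

```text
time_s: 5.53
position: [0.5225, -0.2693, 0.0082]
tcp_rot: [[-0.023, 1.0, 0.0], [1.0, 0.023, -0.0], [-0.0, 0.0, -1.0]]
force: [-0.4, -0.2, -0.2]
opening: 1.004
grasp_force: 0.0
```

No contact yet at z = 0.008, which confirms the shorter tips. Closing now.

Request:
{"method": "step_arm", "body": {"steps": [[0,0,0,0,0,0,1],[0,0,0,0,0,0,1],[0,0,0,0,0,0,1],[0,0,0,0,0,0,1],[0,0,0,0,0,0,1],[0,0,0,0,0,0,1],[0,0,0,0,0,0,1],[0,0,0,0,0,0,1]]}}

```text
time_s: 6.2
position: [0.5225, -0.2693, 0.0083]
tcp_rot: [[-0.023, 1.0, 0.0], [1.0, 0.023, -0.0], [-0.0, 0.0, -1.0]]
force: [-0.0, 0.5, 0.6]
opening: 0.642
grasp_force: 30.0
```

Grasped: the opening reads 56 mm and the grip 30 N. I'll lift and carry it toward the apron, with a wrist look at the chute on the way.

Request:
{"method": "step_arm", "body": {"steps": [[0,0,-0.1,0,0,0,1],[0,0,-0.2,0,0,0,1],[0.1,0,-0.3,0,0,0.05,1],[0.2,-0.01,-0.4,0,0,0.1,1],[0.3,-0.02,-0.5,0,0,0.16,1],[0.4,-0.025,-0.5,0,0,0.16,1],[0.5,-0.027,-0.5,0,0,0.16,1],[0.567,-0.027,-0.5,0,0,0.16,1]]}}

```text
time_s: 6.87
position: [0.5093, -0.0967, 0.1589]
tcp_rot: [[0.102, 0.995, -0.0], [0.995, -0.102, 0.001], [0.001, -0.0, -1.0]]
force: [0.2, 0.4, -2.0]
opening: 0.641
grasp_force: 30.0
```

Request:
{"method": "step_arm", "body": {"steps": [[0,0,0,0,0,0,1],[0,0,0,0,0,0,1],[0,0,0,0,0,0,1]]}}

```text
time_s: 7.12
position: [0.5108, -0.1, 0.1582]
tcp_rot: [[0.102, 0.995, 0.0], [0.995, -0.102, -0.001], [-0.001, 0.0, -1.0]]
force: [1.0, 0.2, -2.5]
opening: 0.646
grasp_force: 30.0
```

```bash
python3 - <<'E'
from rig import *
from h import *
s=read_state(); c=capture('wrist'); T=wristT(c,s)
print(s['time_s'],s['position'],np.round(s['tcp_rot'],3).tolist(),s['opening'])
np.save('pics/w2.npy',dict(c=c,s=s),allow_pickle=True)
for b in blobs(c,*COL['orange'],80)+blobs(c,*COL['blue'],80):
    r=cv2.boundingRect(b); print(r, np.round(cv2.boxPoints(cv2.minAreaRect(b))).tolist(), plane(c,[b[:,0].mean(0)],.052,T).round(4))
cv2.imwrite('pics/w2.png',cv2.resize(c['image'][:250,:,::-1],None,fx=1.25,fy=1.25))
E
```

```text
7.1167 [ 0.51079223 -0.09998309  0.15817891] [[0.102, 0.995, 0.0], [0.995, -0.102, -0.001], [-0.001, 0.0, -1.0]] 0.6463043922361581
(614, 6, 26, 202) [[614.0, 6.0], [639.0, 6.0], [639.0, 207.0], [614.0, 207.0]] [[ 0.7798 -0.0507  0.052 ]]
```

View pics/w2.png

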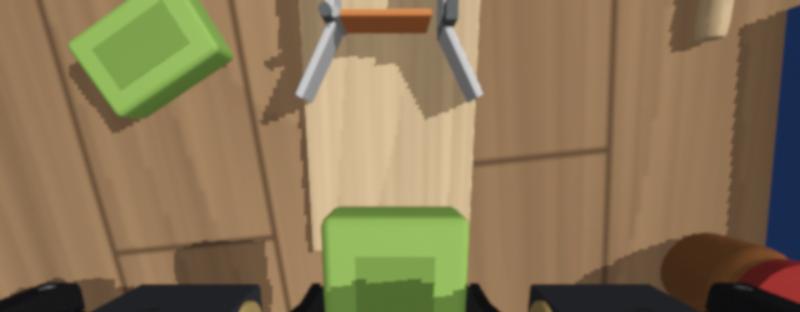

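The view shows the flap at picture pixels (341–431, 10–30), i.e. original (273–345, 8–25), the guides' ends at (305,97) and (475,95), and the apron's edges at about x = 308 and 474. The bar is held straight at the bottom.

```bash
python3 - <<'E'
from h import *
q=np.load('pics/w2.npy',allow_pickle=True).item(); c,s=q['c'],q['s']; T=wristT(c,s)
p=plane(c,np.array([(303,30),(312,230),(478,30),(471,200),(312,250)])/1.25,.008,T)[:,:2]; print('base L,L,R,R,cornerL',p.round(4).tolist())
p2=plane(c,np.array([(341,12),(431,12)])/1.25,.052,T)[:,:2]; print('flap top',p2.round(4).tolist())
p3=plane(c,np.array([(305,97),(475,95)])/1.25,.044,T)[:,:2]; print('guide ends',p3.round(4).tolist())
for a,b in((0,1),(2,3)): d=p[a]-p[b]; print(np.degrees(np.arctan2(d[1],d[0])))
th=np.radians(84.1);X=np.array([np.cos(th),np.sin(th)]);Y=np.array([-X[1],X[0]])
O=np.array([.5223,.0467])
for P in (p,p2,p3): print(np.round(np.c_[(P-O)@X,(P-O)@Y],4).tolist())
print('tcp',(s['position'][:2]-O)@X,(s['position'][:2]-O)@Y)
E
```

```text
base L,L,R,R,cornerL [[0.4597, 0.0573], [0.443, -0.0902], [0.5863, 0.0443], [0.5747, -0.0789], [0.4403, -0.1071]]
flap top [[0.4928, 0.0525], [0.5481, 0.0468]]
guide ends [[0.4611, 0.0071], [0.5744, -0.0033]]
83.5353809075568
84.64530048108678
[[0.0041, 0.0634], [-0.1444, 0.0648], [0.0042, -0.0639], [-0.1196, -0.065], [-0.1614, 0.0658]]
[[0.0027, 0.03], [0.0028, -0.0257]]
[[-0.0457, 0.0568], [-0.0443, -0.057]]
tcp -0.1470889969775335 -0.003631111969682394
```

Request:
{"method": "step_arm", "body": {"steps": [[0.1,-0.006,0.03,0,0,0,1],[0.16,-0.006,0.13,0,0,0,1],[0.16,-0.006,0.23,0,0,0,1],[0.16,-0.006,0.33,0,0,0,1],[0.16,-0.006,0.4,0,0,0,1],[0.16,-0.006,0.44,0,0,0,1],[0.16,-0.006,0.455,0,0,0,1],[0.16,-0.006,0.455,0,0,0,1]]}}

```text
time_s: 7.83
position: [0.5133, -0.0525, 0.0204]
tcp_rot: [[0.104, 0.995, -0.002], [0.995, -0.104, 0.001], [0.0, -0.002, -1.0]]
force: [0.4, 0.5, -1.1]
opening: 0.641
grasp_force: 30.0
```

Request:
{"method": "step_arm", "body": {"steps": [[0,0,0.005,0,0,0,1],[0,0,0.01,0,0,0,1],[0,0,0.015,0,0,0,1],[0,0,0.015,0,0,0,1]]}}

```text
time_s: 8.17
position: [0.5141, -0.0518, 0.0179]
tcp_rot: [[0.103, 0.995, 0.001], [0.995, -0.103, -0.0], [-0.0, 0.001, -1.0]]
force: [0.5, 0.4, -2.0]
opening: 0.644
grasp_force: 30.0
```

Request:
{"method": "step_arm", "body": {"steps": [[0,0,0.003,0,0,0,1],[0,0,0.005,0,0,0,1],[0,0,0.005,0,0,0,1]]}}

```text
time_s: 8.42
position: [0.5139, -0.0516, 0.0163]
tcp_rot: [[0.102, 0.995, 0.001], [0.995, -0.102, -0.0], [-0.0, 0.001, -1.0]]
force: [-0.0, -0.4, 3.1]
opening: 0.639
grasp_force: 30.0
```

Request:
{"method": "step_arm", "body": {"steps": [[0,0,0,0,0,0,-1],[0,0,0,0,0,0,-1],[0,0,0,0,0,0,-1],[0,0,0,0,0,0,-1],[0,0,0,0,0,0,-1],[0,0,0,0,0,0,-1],[0,0,0,0,0,0,-1]]}}

```text
time_s: 9.0
position: [0.5136, -0.0515, 0.0157]
tcp_rot: [[0.103, 0.995, -0.0], [0.995, -0.103, 0.0], [0.0, -0.0, -1.0]]
force: [0.0, -0.7, 0.2]
opening: 0.984
grasp_force: 0.0
```

Request:
{"method": "step_arm", "body": {"steps": [[0,0,-0.1,0,0,0,-1],[0,0,-0.2,0,0,0,-1],[0,0,-0.2,0,0,0,1],[-0.1,0,-0.2,0,0,0,1],[-0.2,0,-0.2,0,0,0,1],[-0.22,0,-0.2,0,0,0,1],[-0.22,0,-0.2,0,0,0,1],[-0.22,0,-0.2,0,0,0,1]]}}

```text
time_s: 9.67
position: [0.5063, -0.1169, 0.0754]
tcp_rot: [[0.104, 0.995, -0.001], [0.995, -0.104, 0.001], [0.001, -0.001, -1.0]]
force: [0.5, -0.3, -0.2]
opening: 0.632
grasp_force: 0.0
```

Request:
{"method": "step_arm", "body": {"steps": [[0,0,0,0,0,0,1],[0,0,0,0,0,0,1],[0,0,0,0,0,0,1],[0,0,0,0,0,0,1],[0,0,0,0,0,0,1],[0,0,0,0,0,0,1],[0,0,0,0,0,0,1],[0,0,0,0,0,0,1]]}}

```text
time_s: 10.33
position: [0.5069, -0.1171, 0.0758]
tcp_rot: [[0.102, 0.995, 0.0], [0.995, -0.102, -0.0], [-0.0, 0.0, -1.0]]
force: [0.1, -0.1, 0.0]
opening: 0.043
grasp_force: 0.0
```

```bash
cat >> h.py <<'E'
th=np.radians(84.1);X=np.array([np.cos(th),np.sin(th)]);Y=np.array([-X[1],X[0]]);O=np.array([.5226,.0497])
def ch(p): p=np.atleast_2d(p)[:,:2]-O; return np.round(np.c_[p@X,p@Y],4)
E
python3 - <<'E'
from rig import *
from h import *
s=read_state(); c=capture('wrist'); T=wristT(c,s)
print(s['time_s'],s['position'],ch(s['position']),s['opening'])
for b in blobs(c,*COL['green'],500):
    r=cv2.minAreaRect(plane(c,b[:,0],.04,T)[:,:2].astype(np.float32)); P=ch(plane(c,b[:,0],.04,T))
    print(ch(r[0]),np.round(r[1],3),round(r[2],1),P.min(0),P.max(0),b[:,0].min(0),b[:,0].max(0))
E
```

```text
10.3333 [ 0.50687326 -0.11709476  0.07576885] [[-0.1675 -0.0015]] 0.04320597972685451
[[-0.228  0.135]] [0.031 0.071] 84.1 [-0.2437  0.0995] [-0.2124  0.1704] [ 76 283] [176 321]
[[-0.1016 -0.0013]] [0.087 0.054] 84.1 [-0.145  -0.0283] [-0.0582  0.0258] [271  47] [362 191]
[[-0.0493  0.1462]] [0.031 0.077] 84.1 [-0.0648  0.1077] [-0.0338  0.1847] [0 0] [124  59]
```

Request:
{"method": "step_arm", "body": {"steps": [[0,0,0.08,0,0,0,1],[0,0,0.14,0,0,0,1],[0,0,0.175,0,0,0,1],[0,0,0.19,0,0,0,1],[0,0,0.19,0,0,0,1]]}}

```text
time_s: 10.8
position: [0.5062, -0.117, 0.0178]
tcp_rot: [[0.103, 0.995, -0.002], [0.995, -0.103, 0.001], [0.001, -0.002, -1.0]]
force: [-0.4, 0.3, -0.1]
opening: 0.004
grasp_force: 0.0
```

Request:
{"method": "step_arm", "body": {"steps": [[0.015,0,0,0,0,0,1],[0.03,0,0,0,0,0,1],[0.04,0,0,0,0,0,1],[0.055,0,0,0,0,0,1],[0.07,0,0,0,0,0,1],[0.085,0,0,0,0,0,1],[0.1,0,0,0,0,0,1],[0.115,0,0,0,0,0,1]]}}

```text
time_s: 11.47
position: [0.5107, -0.0825, 0.019]
tcp_rot: [[0.102, 0.995, 0.001], [0.995, -0.102, -0.0], [-0.0, 0.001, -1.0]]
force: [-0.1, -1.7, 1.7]
opening: 0.006
grasp_force: 0.9
```

Request:
{"method": "step_arm", "body": {"steps": [[0.01,0,0,0,0,0,1],[0.02,0,0,0,0,0,1],[0.03,0,0,0,0,0,1],[0.04,0,0,0,0,0,1],[0.05,0,0,0,0,0,1],[0.058,0,0,0,0,0,1],[0.066,0,0,0,0,0,1],[0.074,0,0,0,0,0,1]]}}

```text
time_s: 12.13
position: [0.5127, -0.0606, 0.0187]
tcp_rot: [[0.103, 0.995, -0.0], [0.995, -0.103, -0.0], [-0.0, -0.0, -1.0]]
force: [0.9, -2.3, 1.7]
opening: 0.005
grasp_force: 0.8
```

Request:
{"method": "step_arm", "body": {"steps": [[0.008,0,0,0,0,0,1],[0.016,0,0,0,0,0,1],[0.024,0,0,0,0,0,1],[0.032,0,0,0,0,0,1],[0.04,0,0,0,0,0,1],[0.048,0,0,0,0,0,1],[0.056,0,0,0,0,0,1],[0.064,0,0,0,0,0,1]]}}

```text
time_s: 12.8
position: [0.5155, -0.0422, 0.0188]
tcp_rot: [[0.103, 0.995, 0.002], [0.995, -0.103, -0.001], [-0.001, 0.002, -1.0]]
force: [0.4, -4.1, -0.9]
opening: 0.004
grasp_force: 1.7
```

Request:
{"method": "step_arm", "body": {"steps": [[0.008,0,0,0,0,0,1],[0.016,0,0,0,0,0,1],[0.024,0,0,0,0,0,1],[0.032,0,0,0,0,0,1],[0.04,0,0,0,0,0,1],[0.048,0,0,0,0,0,1],[0.056,0,0,0,0,0,1],[0.064,0,0,0,0,0,1]]}}

```text
time_s: 13.47
position: [0.5165, -0.0222, 0.0188]
tcp_rot: [[0.103, 0.995, -0.0], [0.995, -0.103, 0.0], [0.0, -0.0, -1.0]]
force: [0.1, -3.0, 0.9]
opening: 0.008
grasp_force: 1.4
```

Request:
{"method": "step_arm", "body": {"steps": [[0.008,0,0,0,0,0,1],[0.016,0,0,0,0,0,1],[0.024,0,0,0,0,0,1],[0.032,0,0,0,0,0,1],[0.04,0,0,0,0,0,1],[0.048,0,0,0,0,0,1],[0.056,0,0,0,0,0,1],[0.064,0,0,0,0,0,1]]}}

```text
time_s: 14.13
position: [0.5185, -0.0032, 0.0187]
tcp_rot: [[0.103, 0.995, -0.0], [0.995, -0.103, 0.0], [0.0, -0.0, -1.0]]
force: [0.5, -2.0, 1.0]
opening: 0.006
grasp_force: 1.2
```

```bash
python3 - <<'E'
from rig import *
from h import *
s=read_state(); c=capture('wrist'); T=wristT(c,s); print(s['time_s'],ch(s['position']))
for b in blobs(c,*COL['green'],500):
    P=ch(plane(c,b[:,0],.04,T)); r=cv2.minAreaRect(P.astype(np.float32)); print('bar',np.round(r[0],4),np.round(r[1],3),round(r[2],1),P.min(0),P.max(0))
for b in blobs(c,*COL['orange'],40):
    P=ch(plane(c,b[:,0],.052,T)); r=cv2.minAreaRect(P.astype(np.float32)); print('flap',np.round(r[0],4),np.round(r[1],3),round(r[2],1),P.min(0),P.max(0))
cv2.imwrite('pics/w3.png',c['image'][:300,:,::-1])
E
```

```text
14.1333 [[-0.053  -0.0014]]
bar [-0.0108  0.12  ] [0.05  0.076] 75.5 [-0.0411  0.0937] [0.0287 0.1535]
bar [ 0.0036 -0.003 ] [0.054 0.088] 87.4 [-0.0406 -0.0313] [0.048  0.0256]
```

View pics/w3.png

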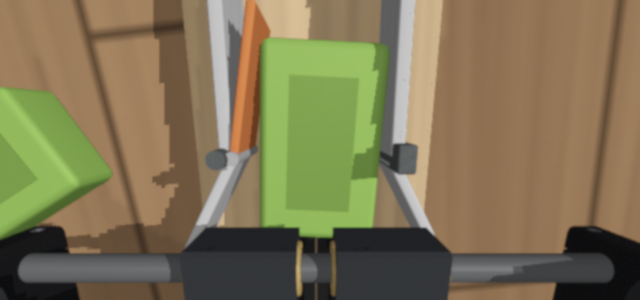

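The view shows the bar at (320,130) between the guides, with the flap swung open along its left side at (245,80). Force is about 2 N. I'll carry on pushing.

Request:
{"method": "step_arm", "body": {"steps": [[0.01,0,0,0,0,0,1],[0.02,0,0,0,0,0,1],[0.03,0,0,0,0,0,1],[0.04,0,0,0,0,0,1],[0.05,0,0,0,0,0,1],[0.06,0,0,0,0,0,1],[0.07,0,0,0,0,0,1],[0.08,0,0,0,0,0,1]]}}

```text
time_s: 14.85
position: [0.5211, 0.0208, 0.0188]
tcp_rot: [[0.102, 0.995, 0.0], [0.995, -0.102, 0.0], [0.0, 0.0, -1.0]]
force: [-0.3, -1.9, 1.5]
opening: 0.007
grasp_force: 1.0
```

Request:
{"method": "step_arm", "body": {"steps": [[0.01,0,0,0,0,0,1],[0.02,0,0,0,0,0,1],[0.03,0,0,0,0,0,1],[0.04,0,0,0,0,0,1],[0.05,0,0,0,0,0,1],[0.06,0,0,0,0,0,1],[0.07,0,0,0,0,0,1],[0.08,0,0,0,0,0,1]]}}

```text
time_s: 15.52
position: [0.5235, 0.0446, 0.0188]
tcp_rot: [[0.103, 0.995, 0.0], [0.995, -0.103, 0.0], [0.0, 0.0, -1.0]]
force: [0.6, -2.2, 0.8]
opening: 0.006
grasp_force: 0.9
```

Request:
{"method": "step_arm", "body": {"steps": [[0.01,0,0,0,0,0,1],[0.02,0,0,0,0,0,1],[0.03,0,0,0,0,0,1],[0.04,0,0,0,0,0,1],[0.05,0,0,0,0,0,1],[0.06,0,0,0,0,0,1],[0.07,0,0,0,0,0,1],[0.08,0,0,0,0,0,1]]}}

```text
time_s: 16.18
position: [0.526, 0.0684, 0.0188]
tcp_rot: [[0.103, 0.995, 0.0], [0.995, -0.103, 0.0], [0.0, 0.0, -1.0]]
force: [-0.0, -2.0, 0.7]
opening: 0.003
grasp_force: 0.8
```

Request:
{"method": "step_arm", "body": {"steps": [[0.01,0,0,0,0,0,1],[0.02,0,0,0,0,0,1],[0.03,0,0,0,0,0,1],[0.04,0,0,0,0,0,1],[0.05,0,0,0,0,0,1],[0.06,0,0,0,0,0,1],[0.07,0,0,0,0,0,1],[0.08,0,0,0,0,0,1]]}}

```text
time_s: 16.85
position: [0.5284, 0.0923, 0.0188]
tcp_rot: [[0.102, 0.995, -0.0], [0.995, -0.102, -0.0], [-0.0, -0.0, -1.0]]
force: [0.5, -2.0, 0.8]
opening: 0.002
grasp_force: 0.9
```

```bash
python3 - <<'E'
from h import *
d=np.load('pics/side0.npy',allow_pickle=True).item()
print(ch(plane(d,[(313,151.5)],.037)),ch(plane(d,[(313,159)],.015)))
g=cv2.cvtColor(d['image'],cv2.COLOR_RGB2GRAY); print(g[140:166,313], g[140:166,311])
E
```

```text
[[ 0.1772 -0.0002]] [[0.175  0.0011]]
[ 82  71  44  44  45  45  44  45  44  49  55  33  32  18  18  19  19  19
  27  68 119 118 118 129 185 208] [ 62  77  45  44  45  45  47  60 115 194 117  33  31  20  19  20  20  20
  19  70 174 122 121 121 140 210]
```

Request:
{"method": "step_arm", "body": {"steps": [[0.008,0,0,0,0,0,1],[0.016,0,0,0,0,0,1],[0.024,0,0,0,0,0,1],[0.03,0,0,0,0,0,1],[0.035,0,0,0,0,0,1],[0.035,0,0,0,0,0,1]]}}

```text
time_s: 17.35
position: [0.5295, 0.1029, 0.0187]
tcp_rot: [[0.103, 0.995, -0.0], [0.995, -0.103, 0.0], [0.0, -0.0, -1.0]]
force: [0.1, -0.3, 1.3]
opening: 0.009
grasp_force: 0.3
```

Vision puts the bumper's face near chute x = 0.175, and the bar's front is at about 0.154. From here I advance in short feel steps.

Request:
{"method": "step_arm", "body": {"steps": [[0.006,0,0,0,0,0,1],[0.012,0,0,0,0,0,1],[0.018,0,0,0,0,0,1],[0.023,0,0,0,0,0,1]]}}

```text
time_s: 17.68
position: [0.5302, 0.1095, 0.0187]
tcp_rot: [[0.103, 0.995, -0.0], [0.995, -0.103, 0.0], [0.0, -0.0, -1.0]]
force: [-0.0, -1.4, 0.1]
opening: 0.001
grasp_force: 0.7
```

Request:
{"method": "step_arm", "body": {"steps": [[0.003,0,0,0,0,0,1],[0.006,0,0,0,0,0,1],[0.009,0,0,0,0,0,1]]}}

```text
time_s: 17.93
position: [0.5304, 0.1122, 0.0187]
tcp_rot: [[0.103, 0.995, -0.0], [0.995, -0.103, 0.0], [0.0, -0.0, -1.0]]
force: [0.9, -0.9, 0.3]
opening: 0.003
grasp_force: 0.6
```

Request:
{"method": "step_arm", "body": {"steps": [[0.003,0,0,0,0,0,1],[0.006,0,0,0,0,0,1],[0.009,0,0,0,0,0,1]]}}

```text
time_s: 18.18
position: [0.5307, 0.1148, 0.0187]
tcp_rot: [[0.103, 0.995, -0.0], [0.995, -0.103, 0.0], [0.0, -0.0, -1.0]]
force: [0.5, -0.2, 0.0]
opening: 0.005
grasp_force: 0.5
```

Request:
{"method": "step_arm", "body": {"steps": [[0.003,0,0,0,0,0,1],[0.006,0,0,0,0,0,1],[0.009,0,0,0,0,0,1]]}}

```text
time_s: 18.43
position: [0.5308, 0.1175, 0.0187]
tcp_rot: [[0.103, 0.995, -0.001], [0.995, -0.103, 0.0], [0.0, -0.001, -1.0]]
force: [-0.1, -1.2, 0.5]
opening: 0.006
grasp_force: 0.4
```

Request:
{"method": "step_arm", "body": {"steps": [[0.003,0,0,0,0,0,1],[0.006,0,0,0,0,0,1],[0.009,0,0,0,0,0,1]]}}

```text
time_s: 18.68
position: [0.5312, 0.1202, 0.0187]
tcp_rot: [[0.103, 0.995, -0.0], [0.995, -0.103, 0.0], [0.0, -0.0, -1.0]]
force: [-0.3, -1.5, -0.8]
opening: 0.005
grasp_force: 0.3
```

Request:
{"method": "step_arm", "body": {"steps": [[0.003,0,0,0,0,0,1],[0.006,0,0,0,0,0,1],[0.009,0,0,0,0,0,1]]}}

```text
time_s: 18.93
position: [0.5316, 0.1225, 0.0187]
tcp_rot: [[0.102, 0.995, -0.0], [0.995, -0.102, -0.001], [-0.001, -0.0, -1.0]]
force: [0.0, -3.1, -0.1]
opening: 0.005
grasp_force: 2.1
```

Request:
{"method": "step_arm", "body": {"steps": [[0.002,0,0,0,0,0,1],[0.004,0,0,0,0,0,1],[0.004,0,0,0,0,0,1]]}}

```text
time_s: 19.18
position: [0.5317, 0.123, 0.0188]
tcp_rot: [[0.102, 0.995, -0.0], [0.995, -0.102, -0.002], [-0.002, -0.0, -1.0]]
force: [0.6, -6.9, -0.3]
opening: 0.007
grasp_force: 3.2
```

The stop is found, with force rising to 7 N. One more millimetre, then hold.

Request:
{"method": "step_arm", "body": {"steps": [[0.002,0,0,0,0,0,1],[0.004,0,0,0,0,0,1],[0.004,0,0,0,0,0,1]]}}

```text
time_s: 19.43
position: [0.5317, 0.1235, 0.0188]
tcp_rot: [[0.101, 0.995, -0.001], [0.995, -0.101, -0.002], [-0.002, -0.001, -1.0]]
force: [-0.5, -9.7, 0.6]
opening: 0.006
grasp_force: 4.4
```

Request:
{"method": "step_arm", "body": {"steps": [[0,0,0,0,0,0,1],[0,0,0,0,0,0,1],[0,0,0,0,0,0,1],[0,0,0,0,0,0,1],[0,0,0,0,0,0,1],[0,0,0,0,0,0,1],[0,0,0,0,0,0,1],[0,0,0,0,0,0,1]]}}

```text
time_s: 20.1
position: [0.5317, 0.1234, 0.0188]
tcp_rot: [[0.102, 0.995, -0.001], [0.995, -0.102, -0.002], [-0.002, -0.001, -1.0]]
force: [-0.5, -8.6, 0.9]
opening: 0.005
grasp_force: 4.3
```

Request:
{"method": "step_arm", "body": {"steps": [[-0.002,0,0,0,0,0,1],[-0.005,0,0,0,0,0,1],[-0.008,0,0,0,0,0,1],[-0.01,0,0,0,0,0,1],[-0.01,0,0,0,0,0,1]]}}

```text
time_s: 20.52
position: [0.5315, 0.1221, 0.0187]
tcp_rot: [[0.103, 0.995, -0.0], [0.995, -0.103, 0.0], [0.0, -0.0, -1.0]]
force: [-0.3, -2.1, -0.4]
opening: 0.008
grasp_force: 1.3
```

Request:
{"method": "step_arm", "body": {"steps": [[-0.004,0,0,0,0,0,1],[-0.004,0,-0.03,0,0,0,1],[-0.004,0,-0.08,0,0,0,1],[-0.004,0,-0.15,0,0,0,1],[-0.004,0,-0.25,0,0,0,1],[-0.004,0,-0.35,0,0,0,1],[-0.004,0,-0.4,0,0,0,1],[-0.004,0,-0.4,0,0,0,1]]}}

```text
time_s: 21.18
position: [0.5342, 0.1217, 0.1432]
tcp_rot: [[0.102, 0.995, 0.009], [0.995, -0.102, 0.001], [0.002, 0.009, -1.0]]
force: [0.1, -0.2, -0.2]
opening: 0.006
grasp_force: 0.0
```

Request:
{"method": "step_arm", "body": {"steps": [[0,0,0,0,0,0,1],[-0.1,0,-0.1,0,0,0,1],[-0.2,0,-0.1,0,0,0,1],[-0.3,0,-0.1,0,0,0,1],[-0.3,0,-0.1,0,0,0,1],[-0.3,0,-0.1,0,0,0,1],[-0.3,0,-0.1,0,0,0,1],[-0.3,0,-0.1,0,0,0,1]]}}

```text
time_s: 21.85
position: [0.5215, 0.0324, 0.1678]
tcp_rot: [[0.102, 0.995, -0.002], [0.995, -0.102, 0.001], [0.001, -0.002, -1.0]]
force: [-0.4, 0.5, -0.1]
opening: 0.005
grasp_force: 0.0
```

```bash
python3 - <<'E'
from rig import *
from h import *
s=read_state(); c=capture('wrist'); T=wristT(c,s); print(s['time_s'],ch(s['position']),s['position'],s['force'])
for b in blobs(c,*COL['green'],500):
    P=ch(plane(c,b[:,0],.04,T)); r=cv2.minAreaRect(P.astype(np.float32)); print('bar',np.round(r[0],4),np.round(r[1],3),round(r[2],1))
for b in blobs(c,(3,120,60),(14,255,255),40):
    P=ch(plane(c,b[:,0],.052,T)); r=cv2.minAreaRect(P.astype(np.float32)); print('orange',np.round(r[0],4),np.round(r[1],3),round(r[2],1),P.min(0),P.max(0))
cv2.imwrite('pics/w4.png',np.vstack([c['image'][:260],capture('side')['image'][100:300]])[:,:,::-1])
E
```

```text
21.85 [[-0.0173 -0.0007]] [0.52151879 0.0324204  0.16782186] [-0.43304796  0.49336374 -0.05724198]
bar [-0.01    0.1589] [0.053 0.096] 30.0
bar [ 0.1142 -0.0007] [0.054 0.064] 90.0
bar [0.1167 0.1827] [0.097 0.056] 50.5
orange [-0.244  -0.2181] [0.017 0.044] 0.2 [-0.2523 -0.2399] [-0.2357 -0.1962]
orange [-0.136  -0.2186] [0.031 0.042] 0.0 [-0.1517 -0.2398] [-0.1203 -0.1973]
orange [0.0031 0.002 ] [0.056 0.009] 90.0 [-0.0015 -0.0258] [0.0077 0.0299]
```

View pics/w4.png

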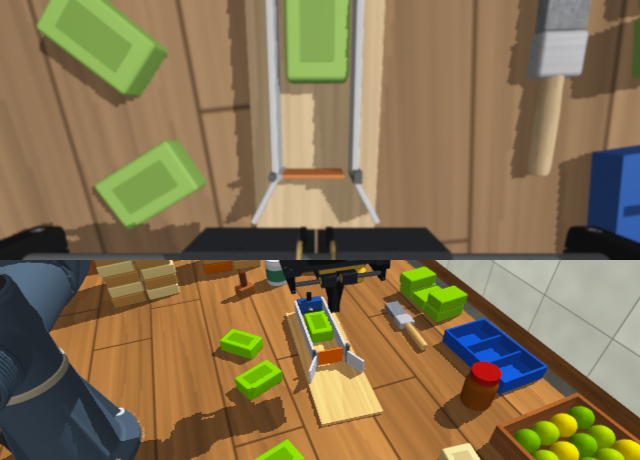

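The flap is shut at wrist (313,173). The bar sits flat behind it at (317,40), with its back at about x = 0.082 and its centre at about 0.127. The arm is clear, so I'm handing in.

```bash
python3 -c "
from rig import *
print(hand_in())"
```

```text
the job is handed in; nothing more can be done
None
```

The green bar was pressed home at about 9 N for 0.67 s and lies behind the shut flap, about 127 mm past the flap line; the amber and cream bars were not touched on purpose or re-measured, and the job is handed in (no verdict was returned).

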